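Give the set dose from the wide detergent dispenser

ROBOT

A 7-joint arm with a two-finger parallel gripper is mounted at the origin on the work surface. World frame = base frame: x ahead of the robot, y to its left, z up, the work surface at z = 0. Lengths are in m, angles in degrees, forces in N, time in s.
With the tool pointing down it reaches from about 0.425 to 0.875 m from the base axis. Payload 4.7 kg.
Tool frame: the origin (TCP) lies midway between the tips of the shut fingers; the grasp point (between the pads) lies env.grip_point_offset behind it (env.grip_point_offset is the distance from the TCP to the grasp point, in m); z points along the fingers, y is the line along which they close (so a half turn about z gives the same grasp; the last joint's range is limited). The gripper opens to 87 mm and grips with 3 to 60 N. Pads are 19 mm wide; open, the fingers measure 117 mm over their backs; the gripper's body (75 mm by 190 mm) begins 51 mm behind the grasp point.
Start: joints at [-66.056, 18.392, -4.016, 83.108, 1.295, 78.541, -3.26], TCP at [0.255, 0.598, 0.223] pointing down, gripper open.
Joint ranges: [-163.93, 163.93], [-17.29, 119.83], [-79.2, 71.16], [3.27, 140.29], [-89.18, 269.18], [5.43, 117.66], [-154.24, 154.24]. Speed limits (degrees/s): [147.25, 147.25, 180, 180, 180, 180, 180].

INTERFACE

Orientations are given as [roll, pitch, yaw] about the fixed x, y, z axes, in that order (R = Rz(yaw) Ry(pitch) Rx(roll)).
In Python, from cell import env gives the robot as it stands.
- The arm moves only by the shell command python3 -m creep 'ROWS' [FORCE]. ROWS is a JSON object of lists of equal length, an entry for each row: "translation": the shift along the tool's x, y, z in units of 0.08 m (1.0 is 0.08 m), a list of three; "turn": the turn, a rotation vector about the tool's x, y, z in units of 180 degrees (1.0 is 180 degrees), a list of three; "grip": the opening, from 0 (shut) to 1 (fully open). In form: {"translation": [[x, y, z], ...], "turn": [[ax, ay, az], ...], "grip": [grip, ...]}. A call has 1 to 5 rows; each row shifts and turns the commanded pose from where the row before left it, along the tool's axes as they then stand; what a row does not reach is not made up. A row lasts 1/8 s, in which the tool goes at most 62.5 mm and 10.7 degrees, less where a joint would pass 70% of its speed; a pose out of reach is approached as far as the arm can. A call with a number of a shift or a turn outside -1 to 1 is refused whole. A call with a gripper value outside its range is refused whole. The fingers move at their own pace and stop on an object; FORCE is the grip in N (left out, the last holds). Time passes only in rows, so rows that do not move let the fingers close. It gives the time, the measured TCP pose, the force, the opening and the grip force at its end, in the units of the state.
- env.get_obs(): the state, without advancing time (a new reading comes with each control period).
- env.read_camera(name): name is "side" or "top"; returns a dict with "frame" (384x512x3 uint8, red, green, blue), "z_map" (384x512 float32, m along the optical axis (not along the pixel's ray), 0 where there is no reading), "K" (3x3 intrinsics, pixels), "D" ([k1, k2, p1, p2, k3] as OpenCV has them; the pictures are not rectified), "rvec" (rotation vector, rad) and "tvec" (3), from world to camera coordinates, as OpenCV has them. Camera axes: x right, y down, z forward; pixel columns grow to the right and rows downward; lengths in m; the calibration is good to about 2 mm. A picture is of the moment at which its call begins.
- env.sign_off(): hands the job in; it is judged then, once.
The state is a dict: "time_s": time; "qpos": joint angles; "joint_velocities": joint speeds; "effort": joint torques, N m; "tool_pos": TCP position; "tool_rot": TCP orientation; "force": force on the tool from outside, world axes, zero at the start; "wrist_torque": the same for the moment, N m; "grip_width": finger opening in m; "grasp_force": force on a finger pad.
Only numpy, scipy, OpenCV 4.12 (cv2) and the standard library are available. Lean on these libraries where they do the work, as an engineer would, in place of code of your own. Each camera call takes 0.05 s, during which the arm holds its last target. There are 200 camera calls.

TASK

With a fingertip, press down the rubber pad of the wide, box-shaped detergent dispenser until its pointer stands between the two prongs of the fork on its scale, without running past the fork. Keep it there for about a second, then let go so that the plate springs all the way back up. Leave the slim round dispenser, the setting of the fork, the cup, the bottle and the brush as they are.

Things in the scene. Friction and masses are not known exactly. Their poses are not given: they have to be found in the camera images.
- wide: dispenser to use, fixed: steel base 145 x 285 x 10 mm, low box-shaped white tank (94 x 135 mm, top 160 mm high, round cap) on its +y side, spring-backed press plate on its -y side. Origin at counter level, mid-base; own x away from the robot at yaw 0. An upright white scale board on its +x side, with pointer and fork on the board's +x face, reaches 258 mm high
- wide_hinge (a point): mid-point of the horizontal shaft about which press plate and pointer turn together, 75 mm above the counter and at y = -12 mm in the dispenser's frame; the shaft runs along the dispenser's x
- wide_plate (a joint): angle of press plate (aluminium, 70 x 135 x 5 mm) and pointer, rad: 0 at rest (plate's outer end raised 0.2 rad, pointer leaning 0.4 rad towards the tank), growing as the plate is pressed down and the pointer swings up towards the plate; stop at 0.55. A spring returns it: push at the pad's middle 3 to 4 N at the start, about 8 N at 0.4 rad
- wide_press (a point): middle of the upper face of the ribbed black rubber pad (50 x 44 x 5 mm) on the press plate: the place to press. About 103 mm above the counter and 102 mm from the shaft at rest; it moves with the plate, about 102 mm per rad, mostly straight down
- wide_tip (a point): tip of the dark flat pointer (7 mm wide), 150 mm from the shaft's line; own z along the pointer
- wide_fork (a joint): where the fork is set on the scale, rad, between 0.16 and 0.42: the value of joint wide_plate at which the pointer stands midway between the prongs. It stays where it is set. The scale's nine ticks stand every 0.0625 rad from 0 to 0.5, the first, fifth and ninth longer
- wide_mark (a point): point midway between the fork's two prongs, on the circle of the pointer's tip (150 mm from the shaft); own z points outwards along the radius, own y backwards along the pointer's path. The prongs are 5 mm dark steel bars with a gap of 20 mm, under a steel block on the scale's rim
- tall: the dispenser to leave alone, bolted down: the same base, plate, pointer, scale and fork, but a slim round white tank 90 mm across, cap top 241 mm above the counter; origin and axes like the wide one's
- tall_plate (a joint): angle of the slim dispenser's press plate, rad, 0 at rest
- tall_mark (a point): point midway between the prongs of the slim dispenser's fork
- cup: loose grey measuring cup, 68 mm across, 65 mm high, under the wide dispenser's spout; origin in the middle of its underside
- bottle: loose grey bottle with white cap, 56 mm across, 150 mm high, on the robot's side of the slim dispenser's plate; origin in the middle of its underside
- brush: loose wooden scrubbing brush 55 x 140 x 36 mm lying bristles down beyond the dispensers; origin in the middle of its underside

How it is judged:
By the outcome, as a careful person would: the job done as asked, in the order asked, and still so for the second after the job is handed in, with the robot touching nothing.
It also fails if it takes over 42 s, if anything falls off the work surface, if the arm or the gripper's body presses on something with over 40 N, if the wrist force passes 120 N, or if a joint passes its speed limit or range.

## Working session

There is one attempt and no reset: what is moved stays moved. The work goes in short steps, Python scripts to look and compute and a shell command to move; the robot and the scene stay as the last step left them, time stands still between calls to the robot, and variables do not carry over. Pictures are saved under pics/ and viewed, at most 10 in all, crops included, and the job is handed in when it is done.

```bash
mkdir -p pics; ls; python3 - <<'E'
from cell import env
import cv2,numpy as np
for n in("side","top"):
    c=env.read_camera(n); cv2.imwrite(f"pics/{n}0.png",c["frame"][:,:,::-1]); np.savez(f"{n}0.npz",**c)
    R=cv2.Rodrigues(c["rvec"])[0]; print(n,-R.T@c["tvec"].ravel(),R[2],c["K"][0,0],c["D"])
o=env.get_obs();print(o["time_s"],o["tool_pos"],o["tool_rot"],o["force"],o["grip_width"],env.grip_point_offset)
E
```

```text
pics
side [ 0.2388301  -0.6869322   1.06699407] [ 0.2909845   0.59744679 -0.74725187] 408.3464874833868 [0.04847479 0.         0.         0.         0.        ]
top [0.44702791 0.03353516 1.07794293] [ 0.16556531 -0.01547359 -0.98607743] 392.1161299944375 [0.00439678 0.         0.         0.         0.        ]
0.1 [0.2552508  0.5972308  0.22155612] [-1.79898797e+02  6.01895682e-03  1.56864553e+02] [-0.21520552  0.50228515  0.54375644] 0.08690549177654693 0.0187
```

View pics/side0.png

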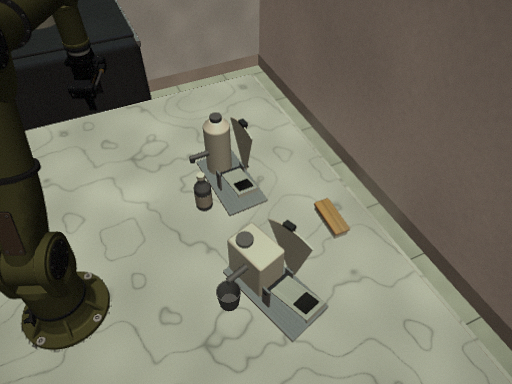

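View pics/top0.png

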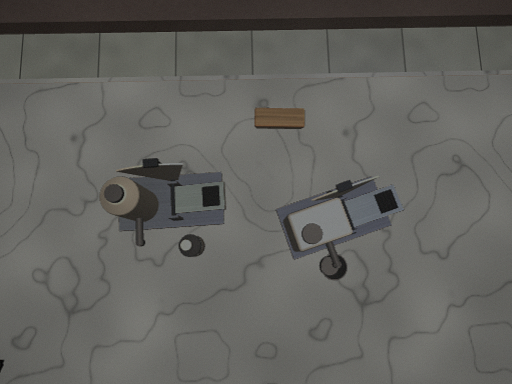

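The top view shows the wide dispenser at right: base about (340,220), pad (386,201), fork block (345,187). In the side view its pad is at (306,303) and the block at (289,226). The board hides the pointer face in both views, so I'll get the fork setting from where the block sits on the rim.

```bash
python3 - <<'E'
import cv2,numpy as np
a=cv2.imread("pics/top0.png")[165:275,265:415]; b=cv2.imread("pics/side0.png")[205:345,205:345]
a=cv2.convertScaleAbs(a,alpha=1.6)
a=cv2.resize(a,None,fx=2.66,fy=2.66,interpolation=2); b=cv2.resize(b,None,fx=2.8,fy=2.8,interpolation=2)
im=np.zeros((400,800,3),np.uint8); im[:a.shape[0],:a.shape[1]]=a; im[:b.shape[0],405:405+b.shape[1]]=b
cv2.imwrite("pics/crop0.png",im)
# depth to world
for n,boxs in(("top",{"blk":(335,178,356,196),"pad":(373,187,400,216)}),("side",{"blk":(280,217,300,234),"pad":(290,290,322,314)})):
    c=np.load(n+"0.npz"); g=c["frame"].max(2)
    R=cv2.Rodrigues(c["rvec"])[0];t=c["tvec"].ravel()
    for k,(x0,y0,x1,y1) in boxs.items():
        m=np.zeros(g.shape,np.uint8); m[y0:y1,x0:x1]=g[y0:y1,x0:x1]<45
        nn,l,s,ce=cv2.connectedComponentsWithStats(m); i=1+np.argmax(s[1:,4])
        v,u=np.nonzero(l==i); p=np.stack([u,v],1).astype(float)
        r=cv2.undistortPoints(p[:,None],c["K"],c["D"])[:,0]; z=c["z_map"][v,u]
        W=(np.c_[r*z[:,None],z]-t)@R
        print(n,k,s[i],ce[i].round(1),"depth med",np.median(W,0).round(4),"min/max",np.percentile(W,[3,97],0).round(3).tolist(),cv2.minAreaRect(p.astype(np.float32)))
E
```

```text
top blk [336 181  18  12 113] [344.  186.4] depth med [ 0.5829 -0.1688  0.254 ] min/max [[0.573, -0.2, 0.175], [0.591, -0.153, 0.258]] ((344.10003662109375, 186.70001220703125), (9.391485214233398, 15.652474403381348), 63.43495178222656)
top pad [374 190  24  23 341] [385.6 201. ] depth med [ 0.567  -0.3073  0.1029] min/max [[0.544, -0.328, 0.096], [0.59, -0.286, 0.108]] ((385.6933288574219, 201.0026092529297), (19.743846893310547, 17.518177032470703), 68.96248626708984)
side blk [283 223  13   9  43] [289.5 227.2] depth med [ 0.5798 -0.1771  0.253 ] min/max [[0.572, -0.186, 0.247], [0.594, -0.162, 0.257]] ((289.1922912597656, 225.96151733398438), (12.480754852294922, 6.933752536773682), 33.690067291259766)
side pad [294 292  24  22 279] [305.7 302.7] depth med [ 0.5671 -0.3094  0.1035] min/max [[0.545, -0.331, 0.098], [0.591, -0.288, 0.109]] ((305.5000305175781, 302.5000305175781), (15.55634880065918, 18.384777069091797), 45.0)
```

View pics/crop0.png

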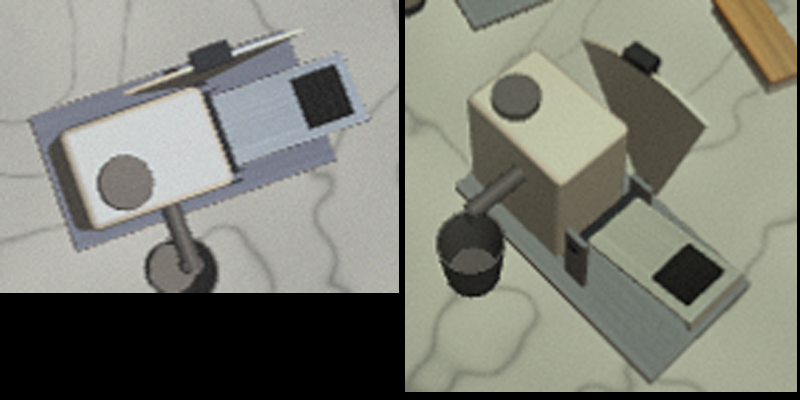

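The crop shows the fork block clear of the rim in both views, and the pad uncovered. Next I need yaw, the hinge and the block angle.

```bash
cat > h.py <<'E'
import cv2,numpy as np
def cloud(c):
    v,u=np.mgrid[0:384,0:512]; p=np.stack([u.ravel(),v.ravel()],1).astype(float)
    r=cv2.undistortPoints(p[:,None],c["K"],c["D"])[:,0]; z=c["z_map"].ravel()
    return (((np.c_[r*z[:,None],z])-c["tvec"].ravel())@cv2.Rodrigues(c["rvec"])[0]).reshape(384,512,3)
E
python3 - <<'E'
import cv2,numpy as np
from h import cloud
for n in("top","side"):
    c=np.load(n+"0.npz"); W=cloud(c); g=c["frame"].max(2)
    X,Y,Z=W[...,0],W[...,1],W[...,2]
    reg=(X>.35)&(X<.68)&(Y>-.4)&(Y<.0)&(c["z_map"]>0)
    for k,m in(("tank",reg&(abs(Z-.14)<.008+0.0)&0|reg&(Z>.13)&(Z<.165)&(g>120)),("base",reg&(Z>.006)&(Z<.014)),("blk",reg&(Z>.235)&(g<60)),("blkhi",reg&(Z>.250))):
        m=cv2.morphologyEx(m.astype(np.uint8),cv2.MORPH_OPEN,np.ones((3,3))) if k in("base","tank") else m.astype(np.uint8)
        nn,l,s,ce=cv2.connectedComponentsWithStats(m)
        if nn<2: print(n,k,"none");continue
        q=W[l==1+np.argmax(s[1:,4])]
        (cx,cy),wh,a=cv2.minAreaRect(q[:,:2].astype(np.float32))
        print(n,k,len(q),"rect",round(cx,4),round(cy,4),np.round(wh,3),round(a,1),"z",np.percentile(q[:,2],[2,50,98]).round(4),"mean",q.mean(0).round(4))
E
```

```text
top tank 1547 rect 0.5109 -0.1302 [0.089 0.126] 17.9 z [0.156  0.1597 0.163 ] mean [ 0.5167 -0.1363  0.1597]
top base 363 rect 0.5086 -0.2876 [0.028 0.124] 16.6 z [0.0065 0.0099 0.0133] mean [ 0.5094 -0.2947  0.01  ]
top blk 123 rect 0.5833 -0.1668 [0.017 0.031] 17.4 z [0.2451 0.2544 0.258 ] mean [ 0.5828 -0.1665  0.2541]
top blkhi 125 rect 0.5839 -0.1666 [0.018 0.031] 17.4 z [0.2505 0.2546 0.258 ] mean [ 0.5838 -0.1667  0.2546]
side tank 1154 rect 0.5148 -0.1291 [0.099 0.134] 18.0 z [0.154  0.159  0.1626] mean [ 0.5136 -0.1419  0.1588]
side base 1087 rect 0.5091 -0.2294 [0.067 0.232] 17.2 z [0.0063 0.01   0.0135] mean [ 0.5146 -0.2676  0.01  ]
side blk 91 rect 0.5821 -0.1688 [0.019 0.036] 23.7 z [0.2429 0.253  0.2576] mean [ 0.5826 -0.1724  0.2525]
side blkhi 84 rect 0.5833 -0.1701 [0.02  0.032] 22.2 z [0.2503 0.2537 0.2577] mean [ 0.5835 -0.1715  0.2536]
```

```bash
python3 -m creep '{"translation":[[0,0,-0.6],[0,0,-0.6],[0,0,-0.6],[0,0,-0.6],[0,0,0]],"turn":[[0,0,0.055],[0,0,0.055],[0,0,0.055],[0,0,0.055],[0,0,0.055]],"grip":[0,0,0,0,0]}' 20
python3 - <<'E'
import cv2,numpy as np
# base corner check (rays onto z=0.01)
c=np.load("top0.npz");R=cv2.Rodrigues(c["rvec"])[0];C=-R.T@c["tvec"].ravel()
P=np.array([[293.2,259.],[276.3,210.1],[390.9,225.2]])
r=cv2.undistortPoints(P[:,None],c["K"],c["D"])[:,0];d=np.c_[r,np.ones(3)]@R
W=C+d*((.01-C[2])/d[:,2])[:,None]; print(W.round(4))
yv=np.array([-.301,.954,0]); print((W@yv).round(4), "hinge y by ends:",(W@yv)[:2].mean()-.1425-.012,(W@yv)[2]+.1425-.012,"by pad:",-.4645+.098)
E
```

```text
time_s: 0.72
tool_pos: [0.2558, 0.5988, 0.4193]
tool_rot: [179.7, -0.3, 107.0]
force: [0.1, -0.2, -0.8]
grip_width: 0.045
grasp_force: 0.0
[[ 0.4275 -0.0785  0.01  ]
 [ 0.5601 -0.0374  0.01  ]
 [ 0.512  -0.3486  0.01  ]]
[-0.2036 -0.2042 -0.4867] hinge y by ends: -0.35841482477113973 -0.35619753744322513 by pad: -0.36650000000000005
```

```bash
python3 - <<'E'
import cv2,numpy as np
from h import cloud
a=np.radians(17.4);xv=np.array([np.cos(a),np.sin(a),0]);yv=np.array([-np.sin(a),np.cos(a),0])
for n in("side","top"):
    c=np.load(n+"0.npz");W=cloud(c);u,v=W@xv,W@yv;Z=W[...,2];g=c["frame"].max(2).astype(int);ok=c["z_map"]>0
    pad=(abs(Z-.103)<.012)&(g<45)&(abs(u-.448)<.04)&(abs(v+.465)<.04)
    print(n,"pad",[round(float(x[pad].mean()),4) for x in(u,v,Z)], "v ext",np.percentile(v[pad],[1,99]).round(4))
    # plate profile along mid-strip
    pl=ok&(abs(u-.448)<.022)&(v<-.36)&(v>-.52)&(Z>.05)&(Z<.14)
    plate=pl&~pad&(g>70); k=np.polyfit(v[plate],Z[plate],1); print(" plate n",plate.sum(),"slope",k.round(3),"v ext",np.percentile(v[plate],[1,99]).round(4),"z at -.357,-.3665",np.polyval(k,[-.357,-.3665]).round(4))
    # posts: dark points 0.03<z<.1 near hinge
    for s,lo,hi in(("-x",.38,.418),("+x",.475,.515)):
        m=ok&(u>lo)&(u<hi)&(v<-.33)&(v>-.40)&(Z>.03)&(Z<.11)
        if m.sum(): print(" post",s,m.sum(),"v",np.percentile(v[m],[5,50,95]).round(4),"z",np.percentile(Z[m],[5,50,95]).round(4),"u",np.percentile(u[m],[5,50,95]).round(4))
    b=ok&(Z>.005)&(Z<.015)&(u>.36)&(u<.53)&(v<-.18)&(v>-.51)
    print(" base v ext",np.percentile(v[b],[.5,99.5]).round(4),"u",np.percentile(u[b],[.5,99.5]).round(4))
    bd=ok&(Z>.17)&(u>.46)&(u<.53)&(v<-.2)&(v>-.5)
    print(" board",bd.sum(),"v ext",np.percentile(v[bd],[1,99]).round(4),"zmax",Z[bd].max().round(4))
    blk=ok&(Z>.245)&(g<60)&(v<-.3)&(v>-.4); print(" blk v",np.percentile(v[blk],[3,50,97]).round(4),"u",np.percentile(u[blk],[3,50,97]).round(4))
    rim=ok&(g>75)&(u>.48)&(u<.52)&(Z>.15)&(v<-.25)&(v>-.5)
    for q in np.arange(-.46,-.27,.015):
        s=rim&(abs(v-q)<.0075)
        if s.sum()>3: print("   rim",round(q,3),np.percentile(Z[s],95).round(4),end=";")
    print()
E
```

```text
side pad [0.4488, -0.4649, 0.1034] v ext [-0.4847 -0.4444]
 plate n 505 slope [-0.177  0.014] v ext [-0.4994 -0.37  ] z at -.357,-.3665 [0.0769 0.0786]
 post -x 226 v [-0.3797 -0.357  -0.3337] z [0.0345 0.0759 0.1027] u [0.4012 0.4038 0.4163]
 post +x 240 v [-0.3879 -0.3628 -0.3414] z [0.0555 0.0837 0.1079] u [0.4767 0.4917 0.5035]
 base v ext [-0.4883 -0.2079] u [0.3627 0.5279]
 board 795 v ext [-0.4135 -0.2747] zmax 0.2587
 blk v [-0.3524 -0.3389 -0.3233] u [0.4969 0.5038 0.5139]
   rim -0.415 0.2388;   rim -0.4 0.2405;   rim -0.385 0.2422;   rim -0.37 0.244;   rim -0.355 0.2442;   rim -0.34 0.232;   rim -0.325 0.2324;   rim -0.31 0.2334;   rim -0.295 0.2272;   rim -0.28 0.2223;
top pad [0.4494, -0.4628, 0.1025] v ext [-0.4833 -0.4434]
 plate n 619 slope [-0.198  0.006] v ext [-0.4966 -0.3617] z at -.357,-.3665 [0.0765 0.0784]
 post -x 47 v [-0.3937 -0.3682 -0.3599] z [0.0771 0.0822 0.0895] u [0.4013 0.4097 0.4174]
 post +x 110 v [-0.3957 -0.3712 -0.3515] z [0.0767 0.082  0.1   ] u [0.4762 0.4843 0.5029]
 base v ext [-0.4872 -0.2015] u [0.3844 0.5293]
 board 351 v ext [-0.4141 -0.2675] zmax 0.2588
 blk v [-0.348  -0.3336 -0.3187] u [0.4986 0.5064 0.5143]
   rim -0.415 0.2406;   rim -0.4 0.2436;   rim -0.385 0.2456;   rim -0.37 0.2465;   rim -0.355 0.2472;   rim -0.34 0.1612;   rim -0.325 0.2456;   rim -0.31 0.2375;   rim -0.295 0.2328;   rim -0.28 0.2251;
```

```bash
python3 -m creep '{"translation":[[0,0,0],[0,0,0],[0,0,0],[0,0,0],[0,0,0]],"turn":[[0,0,0.055],[0,0,0.055],[0,0,0.055],[0,0,0.055],[0,0,0.055]],"grip":[0,0,0,0,0]}'
```

```text
time_s: 1.35
tool_pos: [0.2553, 0.5976, 0.4139]
tool_rot: [180.0, 0.1, 57.5]
force: [-0.5, 1.3, 0.4]
grip_width: 0.002
grasp_force: 0.0
```

```bash
python3 - <<'E'
import cv2,numpy as np
a=cv2.imread("pics/side0.png")[270:318,250:306]; b=cv2.imread("pics/top0.png")[175:231,335:391]
a=cv2.resize(a,None,fx=7,fy=7,interpolation=2);b=cv2.resize(cv2.convertScaleAbs(b,alpha=2),None,fx=7,fy=7,interpolation=2)
im=np.zeros((392,790,3),np.uint8);im[:a.shape[0],:392]=a;im[:392,396:788]=b;cv2.imwrite("pics/post.png",im)
E
python3 -m creep '{"translation":[[0.3,0.7,0],[0.3,0.7,0],[0.3,0.7,0],[0.3,0.7,0],[0.3,0.7,0]],"turn":[[0,0,0],[0,0,0],[0,0,0],[0,0,0],[0,0,0]],"grip":[0,0,0,0,0]}'
```

```text
time_s: 1.98
tool_pos: [0.5577, 0.5501, 0.4143]
tool_rot: [-180.0, 0.0, 57.9]
force: [0.7, 0.6, 1.9]
grip_width: 0.0004
grasp_force: 0.0
```

View pics/post.png

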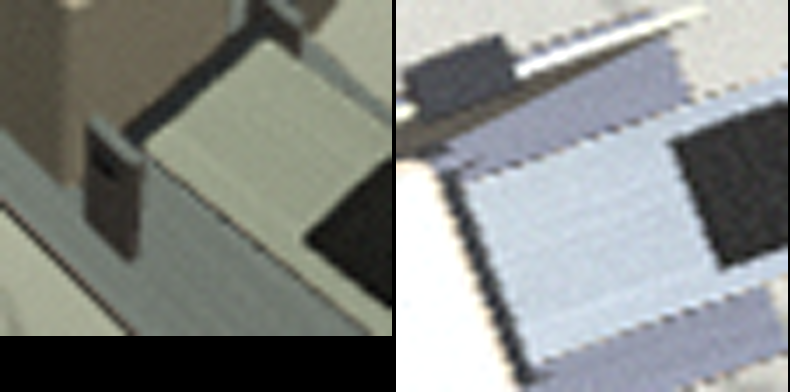

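```bash
cat >> h.py <<'E'
a=np.radians(17.4);xv=np.array([np.cos(a),np.sin(a),0]);yv=np.array([-np.sin(a),np.cos(a),0])
def ray(c,p,nrm,d):
    R=cv2.Rodrigues(c["rvec"])[0];C=-R.T@c["tvec"].ravel()
    r=R.T@np.r_[cv2.undistortPoints(np.array([[p]],float),c["K"],c["D"])[0,0],1]
    return C+r*(d-C@nrm)/(r@nrm)
E
python3 - <<'E'
import numpy as np
from h import *
s=np.load("side0.npz");t=np.load("top0.npz");z=np.array([0,0,1.])
for n,p in(("hole",(264.7,293.6)),("postmid",(266.,299.3)),("pTL",(250+87/7,270+125/7)),("pTR",(250+140/7,270+165/7)),("pBL",(250+87/7,270+222/7)),("pBR",(250+138/7,270+262/7))):
    w=ray(s,p,xv,.4015);print(n,(w@yv).round(4),w[2].round(4))
w=ray(t,(348,214.7),z,.08);print("shaft top",(w@yv).round(4),(w@xv).round(4))
w=ray(t,(335+(468-396)/7,175+180/7),z,.08);print("plate inner edge",(w@yv).round(4))
E
python3 -m creep '{"translation":[[-0.53,0.33,0],[-0.53,0.33,0],[-0.53,0.33,0],[-0.53,0.33,0],[-0.53,0.33,0]],"turn":[[0,0,0],[0,0,0],[0,0,0],[0,0,0],[0,0,0]],"grip":[0,0,0,0,0]}'
python3 -m creep '{"translation":[[-0.53,0.33,0],[-0.53,0.33,0],[-0.53,0.33,0],[-0.53,0.33,0],[-0.53,0.33,0]],"turn":[[0,0,0],[0,0,0],[0,0,0],[0,0,0],[0,0,0]],"grip":[0,0,0,0,0]}'
```

```text
hole -0.365 0.0719
postmid -0.3709 0.0482
pTL -0.3557 0.0904
pTR -0.384 0.0986
pBL -0.3579 0.0152
pBR -0.3864 0.0238
shaft top -0.3664 0.4478
plate inner edge -0.3727
time_s: 2.6
tool_pos: [0.5551, 0.2989, 0.414]
tool_rot: [-180.0, 0.0, 57.9]
force: [0.9, -0.3, 0.6]
grip_width: 0.0002
grasp_force: 0.0
time_s: 3.22
tool_pos: [0.554, 0.0493, 0.4142]
tool_rot: [-180.0, 0.0, 57.9]
force: [0.7, -0.2, 0.6]
grip_width: 0.001
grasp_force: 0.0
```

```bash
python3 -m creep '{"translation":[[-0.53,0.34,0],[-0.53,0.34,0],[-0.53,0.34,0],[-0.53,0.34,0],[-0.53,0.34,0]],"turn":[[0,0,0],[0,0,0],[0,0,0],[0,0,0],[0,0,0]],"grip":[0,0,0,0,0]}'
python3 -m creep '{"translation":[[-0.53,0.34,0],[-0.53,0.34,0],[0,0,0],[0,0,0],[0,0,0]],"turn":[[0,0,0],[0,0,0],[0,0,0.055],[0,0,0.055],[0,0,0.055]],"grip":[0,0,0,0,0]}'
python3 -m creep '{"translation":[[0,0,0],[0,0,0],[0,0,0]],"turn":[[0,0,0.055],[0,0,0.005],[0,0,0]],"grip":[0,0,0]}'
cat >> h.py <<'E'
def want(u,v,zz):
    from cell import env; from scipy.spatial.transform import Rotation as Ro
    o=env.get_obs(); R=Ro.from_euler("xyz",o["tool_rot"],degrees=True)
    d=u*xv+v*yv+np.array([0,0,zz])-o["tool_pos"]
    print("shift units",(R.inv().apply(d)/.08).round(3),"pos",np.round(o["tool_pos"],4),"rot",np.round(o["tool_rot"],2),"F",np.round(o["force"],2),"q",np.round(o["qpos"],0))
E
python3 -c "
from h import *
want(.447,-.467,.15)"
```

```text
time_s: 3.85
tool_pos: [0.5565, -0.2023, 0.4143]
tool_rot: [-180.0, -0.0, 57.9]
force: [0.4, 0.2, 0.1]
grip_width: 0.0003
grasp_force: 0.0
time_s: 4.47
tool_pos: [0.5576, -0.3018, 0.4139]
tool_rot: [-179.9, 0.0, 27.8]
force: [1.4, 0.6, 0.2]
grip_width: 0.0002
grasp_force: 0.0
time_s: 4.85
tool_pos: [0.5577, -0.3015, 0.4143]
tool_rot: [-180.0, 0.0, 17.5]
force: [-0.9, -0.4, -0.3]
grip_width: 0.0002
grasp_force: 0.0
shift units [0.063 0.158 3.303] pos [ 0.5577 -0.3015  0.4143] rot [-1.7998e+02  2.0000e-02  1.7520e+01] F [-0.95 -0.39 -0.26] q [ -7.  19.  47.  66. -14. 100. -37.]
```

```bash
python3 -m creep '{"translation":[[0.02,0.22,0],[0,0,0.6],[0,0,0.6],[0,0,0.6],[0,0,0.6]],"turn":[[0,0,0],[0,0,0],[0,0,0],[0,0,0],[0,0,0]],"grip":[0,0,0,0,0]}'
python3 -m creep '{"translation":[[0,0,0.4],[0,0,0.3],[0,0,0.2],[0,0,0]],"turn":[[0,0,0],[0,0,0],[0,0,0],[0,0,0]],"grip":[0,0,0,0]}'
python3 - <<'E'
from h import *
from cell import env
want(.444,-.472,.115)
ims=[]
for n,(x,y) in(("side",(230,170)),("top",(290,130))):
    f=env.read_camera(n)["frame"][y:y+150,x:x+130,::-1]; ims.append(cv2.resize(f,None,fx=3,fy=3))
cv2.imwrite("pics/above.png",np.hstack(ims))
E
```

```text
time_s: 5.48
tool_pos: [0.5645, -0.3177, 0.2211]
tool_rot: [-180.0, -0.0, 17.5]
force: [0.1, -0.3, -0.1]
grip_width: 0.0004
grasp_force: 0.0
time_s: 5.98
tool_pos: [0.5641, -0.3176, 0.1496]
tool_rot: [-179.9, 0.1, 17.4]
force: [0.2, 1.5, 0.7]
grip_width: 0.0003
grasp_force: 0.0
shift units [0.01  0.004 0.433] pos [ 0.5641 -0.3176  0.1496] rot [-1.7992e+02  8.0000e-02  1.7420e+01] F [0.25 1.46 0.71] q [ -7.  25.  44.  90. -18.  72. -32.]
```

View pics/above.png

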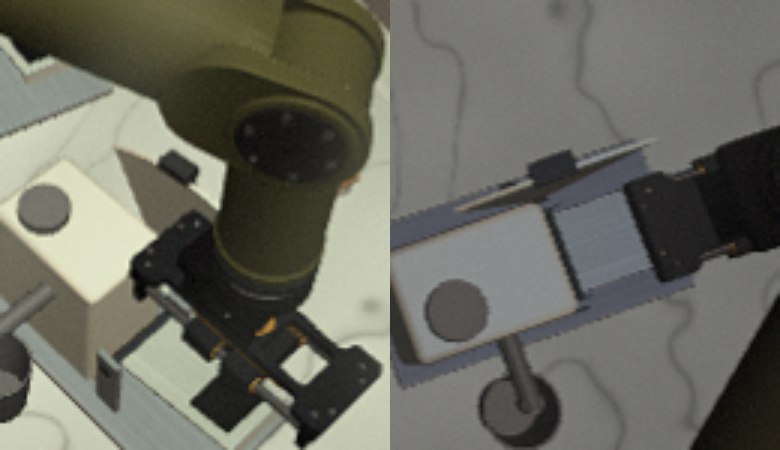

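The gripper is centred over the pad and clear of both the tank and the board. I'll go down gradually.

```bash
python3 -m creep '{"translation":[[0,0,0.2],[0,0,0.2],[0,0,0.1],[0,0,0.06],[0,0,0]],"turn":[[0,0,0],[0,0,0],[0,0,0],[0,0,0],[0,0,0]],"grip":[0,0,0,0,0]}'
python3 -m creep '{"translation":[[0,0,0.06],[0,0,0.05],[0,0,0.05],[0,0,0]],"turn":[[0,0,0],[0,0,0],[0,0,0],[0,0,0]],"grip":[0,0,0,0]}'
```

```text
time_s: 6.7
tool_pos: [0.564, -0.3177, 0.1056]
tool_rot: [-179.9, 0.0, 17.4]
force: [-1.8, 1.8, 2.4]
grip_width: 0.0006
grasp_force: 1.3
time_s: 7.2
tool_pos: [0.565, -0.319, 0.0933]
tool_rot: [179.9, -0.0, 17.3]
force: [-0.0, -2.7, 4.1]
grip_width: 0.0006
grasp_force: 2.0
```

```bash
python3 -m creep '{"translation":[[0,0,0.05],[0,0,0.05],[0,0,0.04],[0,0,0]],"turn":[[0,0,0],[0,0,0],[0,0,0],[0,0,0]],"grip":[0,0,0,0]}'
cat > m.py <<'E'
from h import *
from cell import env
want(.444,-.472,.080)
for n in("top","side"):
    c0=np.load(n+"0.npz")
    c=env.read_camera(n)
    for k,cc in(("rest",c0),("now",c)):
        W=cloud(cc);u,v=W@xv,W@yv;Z=W[...,2];g=cc["frame"].max(2).astype(int)
        m=(cc["z_map"]>0)&(u>.42)&(u<.478)&(v>-.430)&(v<-.376)&(Z>.05)&(Z<.105)&(g>60)
        k1=np.polyfit(v[m],Z[m],1); z=np.median(Z[m]-k1[0]*(v[m]+.366))
        print(n,k,m.sum(),"tilt",-np.arctan(k1[0]).round(4),"z at v=-.42",np.polyval(k1,-.42).round(4),"-.376",np.polyval(k1,-.376).round(4))
E
python3 m.py
```

```text
time_s: 7.7
tool_pos: [0.5651, -0.319, 0.0822]
tool_rot: [179.9, -0.1, 17.3]
force: [0.9, -3.8, 5.5]
grip_width: 0.0003
grasp_force: 2.8
shift units [ 0.001 -0.017  0.027] pos [ 0.5651 -0.319   0.0822] rot [ 1.7988e+02 -6.0000e-02  1.7350e+01] F [ 0.9 -3.8  5.5] q [ -5.  29.  42.  94. -21.  65. -30.]
top rest 505 tilt 0.1902 z at v=-.42 0.0888 -.376 0.0803
top now 289 tilt -0.0084 z at v=-.42 0.0769 -.376 0.0773
side rest 376 tilt 0.2072 z at v=-.42 0.0886 -.376 0.0793
side now 210 tilt -0.0169 z at v=-.42 0.0768 -.376 0.0775
```

The plate is now at about 0.215 rad, against a fork estimate of 0.234. That leaves 2 mm more, then the hold.

```bash
python3 -m creep '{"translation":[[0,0,0.025],[0,0,0],[0,0,0],[0,0,0],[0,0,0]],"turn":[[0,0,0],[0,0,0],[0,0,0],[0,0,0],[0,0,0]],"grip":[0,0,0,0,0]}'; python3 m.py
python3 -m creep '{"translation":[[0,0,0],[0,0,0],[0,0,0],[0,0,0],[0,0,0]],"turn":[[0,0,0],[0,0,0],[0,0,0],[0,0,0],[0,0,0]],"grip":[0,0,0,0,0]}'
```

```text
time_s: 8.43
tool_pos: [0.5652, -0.3191, 0.0805]
tool_rot: [179.9, -0.1, 17.3]
force: [0.6, -4.3, 5.9]
grip_width: 0.0006
grasp_force: 2.9
shift units [ 0.001 -0.018  0.006] pos [ 0.5652 -0.3191  0.0805] rot [ 1.7987e+02 -7.0000e-02  1.7350e+01] F [ 0.64 -4.34  5.9 ] q [ -5.  29.  42.  94. -21.  65. -30.]
top rest 505 tilt 0.1902 z at v=-.42 0.0888 -.376 0.0803
top now 285 tilt -0.0362 z at v=-.42 0.0756 -.376 0.0772
side rest 376 tilt 0.2072 z at v=-.42 0.0886 -.376 0.0793
side now 214 tilt -0.0143 z at v=-.42 0.076 -.376 0.0766
time_s: 9.15
tool_pos: [0.5652, -0.3191, 0.0805]
tool_rot: [179.9, -0.1, 17.3]
force: [1.2, -5.1, 5.2]
grip_width: 0.0005
grasp_force: 2.9
```

```bash
python3 -m creep '{"translation":[[0,0,-0.1],[0,0,-0.15],[0,0,-0.2],[0,0,-0.4],[0,0,-0.5]],"turn":[[0,0,0],[0,0,0],[0,0,0],[0,0,0],[0,0,0]],"grip":[0,0,0,0,0]}'
python3 -m creep '{"translation":[[0,0,-0.6],[0,0,-0.6],[0,0,0],[0,0,0],[0,0,0]],"turn":[[0,0,0],[0,0,0],[0,0,0],[0,0,0],[0,0,0]],"grip":[0,0,0,0,0]}'
python3 - <<'E'
from h import *
from cell import env
exec(open("m.py").read())
cv2.imwrite("pics/end.png",env.read_camera("side")["frame"][:,:,::-1])
E
```

```text
time_s: 9.78
tool_pos: [0.5638, -0.3163, 0.1878]
tool_rot: [-179.8, 0.1, 17.4]
force: [0.1, -0.3, -0.0]
grip_width: 0.0004
grasp_force: 0.0
time_s: 10.4
tool_pos: [0.564, -0.317, 0.282]
tool_rot: [-179.9, 0.1, 17.4]
force: [0.8, -0.2, 0.8]
grip_width: 0.0003
grasp_force: 0.0
shift units [0.013 0.017 2.525] pos [ 0.564 -0.317  0.282] rot [-1.7986e+02  1.2000e-01  1.7390e+01] F [ 0.85 -0.22  0.85] q [ -7.  21.  46.  80. -15.  86. -35.]
top rest 505 tilt 0.1902 z at v=-.42 0.0888 -.376 0.0803
top now 500 tilt 0.1963 z at v=-.42 0.0888 -.376 0.0801
side rest 376 tilt 0.2072 z at v=-.42 0.0886 -.376 0.0793
side now 377 tilt 0.2011 z at v=-.42 0.0886 -.376 0.0796
```

View pics/end.png

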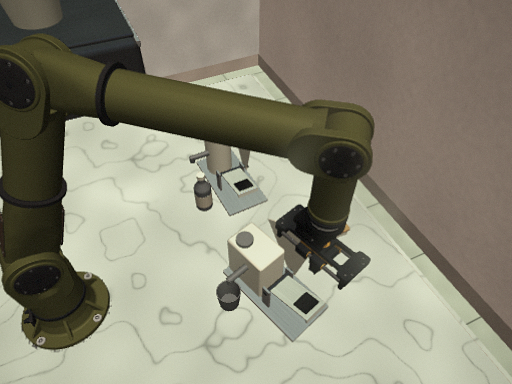

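The plate is back at rest. The cup (229,295) and bottle (203,193) haven't moved, and the gripper is clear of everything.

```bash
python3 -c "
from cell import env
print(env.sign_off())"
```

```text
the job is handed in; nothing more can be done
None
```

I pressed the wide dispenser's pad to about 0.23 rad (fork estimated at 0.234), held it for over a second, let the plate spring fully back and handed the job in at about 10.5 s; the board hid the pointer from both cameras, so its place between the prongs is worked out from the plate angle and the fork block, not seen.

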